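Clamp the cutting board in its holder

ROBOT

A 7-joint arm with a two-finger parallel gripper is mounted at the origin on a cart in front of the work surface, level with it; the furniture and walls round the work are solid. World frame = base frame: x ahead of the robot, y to its left, z up, the work surface at z = 0. Lengths are in m, angles in rad, forces in N, time in s.
With the tool pointing down it reaches from about 0.35 to 0.9 m from the base axis. Payload 8.1 kg.
Tool frame: the origin (TCP) lies at the very end of the fingers, on their centre line; the grasp point (between the pads) lies 19 mm behind it (grasp_offset is the distance from the TCP to the grasp point, in m); z points along the fingers, y is the line along which they close (so a half turn about z gives the same grasp; the last joint's range is limited). The gripper opens to 92 mm and grips with 3 to 60 N. Pads are 19 mm wide; open, the fingers measure 130 mm over their backs; the gripper's body (75 mm by 190 mm) begins 47 mm behind the grasp point.
Start: joints at [1.078, 0.434, 0.025, 1.573, -0.012, 1.134, -0.075], TCP at [0.237, -0.578, 0.227] pointing down, gripper open.
Joint ranges: [-2.62, 2.62], [-0.44, 2.09], [-1.27, 1.32], [0.08, 2.57], [-1.32, 4.46], [0.12, 2], [-2.74, 2.74]. Speed limits (rad/s): [2.22, 2.22, 3.01, 3.01, 3.14, 3.14, 3.14].

INTERFACE

Orientations are given as a rotation vector (axis times angle).
In Python, from cell import observe, get_image, camera_params, sign_off, silhouettes, grasp_offset gives the robot as it stands. The module is installed in compiled form; this text tells all that it offers.
- The arm moves only by the tool jog_arm, never from a script. Its argument "motion" is a list that holds one entry, the list of rows, each a list of 7 numbers: the shift along the tool's x, y, z in m, then the turn, a rotation vector about the tool's x, y, z in rad, then the closure, from -1 (fully open) to 1 (shut), so that 0 is half open. In form: [[[dx, dy, dz, wx, wy, wz, hand], ...]]. A call has 1 to 10 rows; each row is the pose to reach, as a shift and turn from the pose commanded when the call began, along the tool's axes at that moment; what a row does not reach only later rows make up. A row lasts 1/12 s, in which the tool goes at most 41.7 mm and 7.16 degrees, less where a joint would pass 70% of its speed; a pose out of reach is approached as far as the arm can. A call with a gripper value outside its range is refused whole. The fingers move at their own pace and stop on an object; "force" is the grip in N (left out, the last holds). Time passes only in rows, so rows that repeat a pose let the fingers close. It gives the time, the measured TCP pose, the force, the opening and the grip force at its end, in the units of the state.
- observe(): the state, without advancing time (a new reading comes with each control period).
- get_image(name): name is "side" or "top" or "wrist"; returns the picture (400x640x3 uint8, red, green, blue); there is no depth.
- camera_params(name): a dict with "vertical_fov" (degrees; the focal length in pixels is half the picture's height over the tangent of half this angle, whatever the lens; pixels are square), "cx", "cy" (the principal point, pixels), "dist_coeffs" ([k1, k2, p1, p2, k3] as OpenCV has them; the pictures are not rectified), "T" (4x4, takes a point from camera to world coordinates). Camera axes: x right, y down, z forward; pixel columns grow to the right and rows downward; lengths in m; the calibration is good to about 2 mm. A picture is of the moment at which its call begins: read the wrist's pose just before it. camera_params takes no time and is no camera call; for the wrist camera it gives the pose at the moment of the call.
- sign_off(): hands the job in; it is judged then, once.
Trained networks look in the newest picture that a camera, given by its name, has taken for a name from the list of things; names that differ only in an ending like _2 or _b are one class to them, and where a whole thing is asked for, a point or a joint stands for the part that bears it (a point fixed in the world has none). Each returns a list of dicts, best first, with "p" (0 to 1); they miss things now and then, are a little off and sometimes report something else, mostly with a low value. They report only what shows in the picture. A call takes as long as a camera call.
- silhouettes(query, camera): "mask" (400x640 bool, what is visible of it) and "pixel" ([column, row] in pixels, amid what is visible of it).
The state is a dict: "clock": time; "joints": joint angles; "dq": joint speeds; "joint_efforts": joint torques, N m; "position": TCP position; "ee_rot": TCP orientation; "force": force on the tool from outside, world axes, zero at the start; "ft_torque": the same for the moment, N m; "width": opening from 0.0 (shut) to 1.0 (fully open); "gripper_force": force on a finger pad.
Only numpy, scipy, OpenCV 4.12 (cv2) and the standard library are available. Lean on these libraries where they do the work, as an engineer would, in place of code of your own. Each camera call takes 0.05 s, during which the arm holds its last target. There are 200 camera calls.

TASK

Fix the small wooden cutting board in its holder: with the fingertips push the board along between the side rails until it sits fully home against the end stop, then push the clamp lever over past its centre so that it snaps down and its rubber pad holds the board. Only push - do not lift the board - and leave the salt shaker, the glass tumbler and the kitchen timer standing where they are; finish with the hand clear.

Things in the scene. Friction and masses are not known exactly. Their poses are not given: they have to be found in the camera images.
- holder: Wooden U-shaped board holder fixed on the worktop: end stop 206 mm wide, 24 high; two side rails 20 high, 158 apart, 148 long. Origin: on the worktop, middle of the stop's inner face (which the board must touch). x points from the open mouth to the stop and on through it (the push direction), y across, z up. Behind the stop, in the middle, the clamp's foot (70 wide, to x = 72 mm) and cheeks 48 high.
- board: Wooden cutting board 230 x 150 x 13 mm, flat on the worktop, partly between the rails (4 mm play each side), 30 to 75 mm short of the stop. Origin: centre of its underside; its y axis runs along the 230 mm length, parallel to the holder's x within 1 degree either way round. Home, its centre is at x = -115 mm in the holder's frame. Slides at a few N, pushed by its outer end edge.
- clamp (a joint): Clamp lever hinge about the holder's y axis through pivot, rad. 0 = open: leaning 30 degrees from upright away from the board (holder +x), held by its spring. Grows as it is pushed towards the board (upright 0.52); past about 0.6 it snaps down by itself, below that it springs back. Starting it takes about 5 N at the grip. Closed on the board about 2.07, bar level over the board; stop 2.20.
- pivot (a point): Pivot of the clamp lever: 34 mm behind the stop's inner face (holder +x), 38 mm above the worktop.
- grip (a point): Middle of the lever's black handle, 96 mm from the pivot. The lever is a steel bar 9 mm thick, 13 wide; the handle is a round knob 19 mm in diameter, 48 long (72 to 120 mm from the pivot), so the open lever's tip is 142 mm above the worktop. The rubber pad, 20 mm in diameter, stands out 26 mm from the bar's board side, 56 mm from the pivot.
- shaker: Salt shaker, 44 mm in diameter, 90 mm high, loose, standing beside the holder. Origin: centre of its underside. To be left alone.
- glass: Clear tumbler, 78 mm in diameter, 87 mm high, loose, standing beside the holder. Origin: centre of its underside. To be left alone.
- timer: Round kitchen timer, white with a red bar on top, 70 mm in diameter, 44 mm high, loose, beside the board. Origin: centre of its underside. To be left alone.

How it is judged:
On the way, in this order (a step that is already met when the one before it is completed fails the run):
1. the board is pushed fully home while the clamp lever is still open (x of board in the frame of holder above -0.119 m and value of joint clamp below 0.4 rad), for 0.1 s.
2. the lever has snapped over onto the board (value of joint clamp above 1.95 rad and contact force between clamp and board above 2 N), for 0.2 s.
At the end, for the whole second after the job is handed in: The board lies flat and still between the rails within 4 mm of the end stop, the lever is snapped over (joint above 1.95) and its pad presses on the board with more than 2 N; shaker, tumbler and timer upright (all of step 2 and x of board in the frame of holder above -0.119 m and height (world z) of board below 0.004 m and linear speed of board below 0.01 m/s and angle between each of shaker, glass, timer's own z axis and vertical below 0.2 rad); the robot touches nothing.
It fails at once if the board is lifted (12 mm) instead of pushed (height (world z) of board above 0.012 m).
It fails at once if the board is tipped up (angle between board's own z axis and vertical above 0.12 rad).
It fails at once if the salt shaker is displaced by 25 mm or lifted (distance of shaker from where it was at the start of the episode above 0.025 m).
It fails at once if the tumbler is displaced by 25 mm or lifted (distance of glass from where it was at the start of the episode above 0.025 m).
It fails at once if the kitchen timer is displaced by 25 mm or lifted (distance of timer from where it was at the start of the episode above 0.025 m).
It also fails if it takes over 54 s, if anything falls off the work surface, if the arm or the gripper's body presses on something with over 40 N, if the wrist force passes 120 N, or if a joint passes its speed limit or range.

## Working session

There is one attempt and no reset: what is moved stays moved. The work goes in short steps, Python scripts to look and compute and a tool call to move; the robot and the scene stay as the last step left them, time stands still between calls to the robot, and variables do not carry over. Pictures are saved under pics/ and viewed, at most 10 in all, crops included, and the job is handed in when it is done.

Besides the shell and the picture viewer there is one more tool, called after ">>>" by a JSON object that holds its "api" and its "payload". jog_arm: Moves the arm, as the interface text tells. Its arguments: {"type":"object","properties":{"motion":{"type":"array"},"force":{"type":"number"}},"required":["motion"]}

```bash
mkdir -p pics; python3 - <<'E'
from cell import *
import cv2,numpy as np
a=get_image("side");b=get_image("top")
cv2.imwrite("pics/a.png",a[:,:,::-1]);cv2.imwrite("pics/b.png",b[:,:,::-1])
s=observe();print(s["position"],s["ee_rot"],s["clock"],s["force"])
for n in("side","top"):print(n,camera_params(n))
for n in ("side","top"):
  for q in("holder","board","clamp","shaker","glass","timer"):
    for d in silhouettes(q,n)[:2]:
      print(n,q,round(d["p"],2),d["pixel"],int(d["mask"].sum()))
E
```

```text
[ 0.23726852 -0.57770424  0.22602625] [-3.08079360e+00 -6.08004945e-01  6.24305244e-04] 0.1 [-0.35114751 -0.4546305  -0.16128363]
side {'vertical_fov': 50.88670887507683, 'cx': 317.48819017260183, 'cy': 202.1552399639036, 'dist_coeffs': array([-0.06502786,  0.        ,  0.        ,  0.        ,  0.        ]), 'T': array([[-0.99921234, -0.02656911,  0.02947514,  0.55304436],
       [-0.03735247,  0.37895733, -0.92466001,  0.63003922],
       [ 0.01339757, -0.92503266, -0.37965127,  0.43052046],
       [ 0.        ,  0.        ,  0.        ,  1.        ]])}
top {'vertical_fov': 45.888803466133794, 'cx': 321.6750262796433, 'cy': 200.9172621407508, 'dist_coeffs': array([-0.02966022,  0.        ,  0.        ,  0.        ,  0.        ]), 'T': array([[ 0.01149836, -0.98997144,  0.14079891,  0.46865495],
       [-0.99972463, -0.00850086,  0.02187223, -0.17255495],
       [-0.02045598, -0.14101163, -0.98979658,  1.00779402],
       [ 0.        ,  0.        ,  0.        ,  1.        ]])}
side holder 0.72 [344.2, 270.2] 3533
side holder 0.28 [343.3, 245.5] 365
side board 0.92 [352.0, 234.8] 3046
side board 0.52 [270.0, 248.7] 577
side clamp 0.62 [297.2, 214.3] 115
side clamp 0.56 [344.9, 247.5] 419
side shaker 0.94 [266.2, 247.4] 620
side shaker 0.4 [300.4, 215.4] 88
side glass 0.57 [277.8, 209.1] 962
top holder 0.64 [272.7, 238.6] 3790
top board 0.87 [356.3, 248.0] 7762
top clamp 0.63 [235.7, 240.1] 400
top clamp 0.58 [347.9, 166.4] 1258
top shaker 0.72 [298.1, 171.1] 335
top glass 0.71 [346.7, 167.0] 1310
top timer 0.71 [390.8, 184.4] 799
```

View pics/a.png

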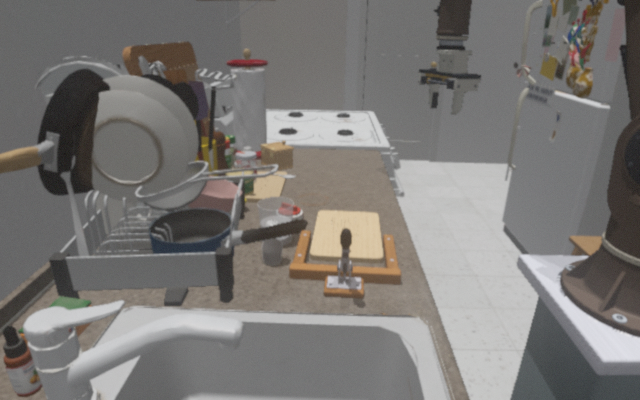

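View pics/b.png

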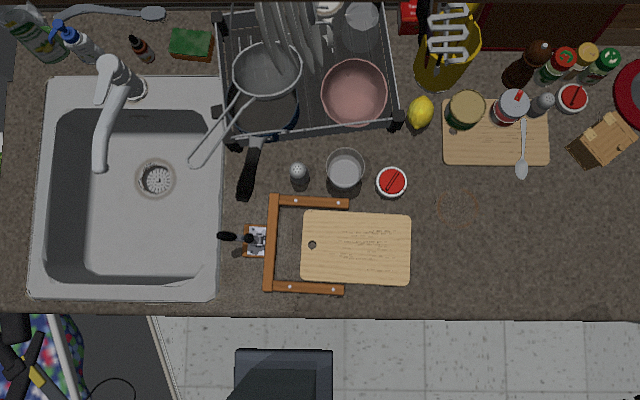

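The side picture shows the holder with its clamp towards the camera (lever knob about (346,240)). The top picture shows the board at columns 301–411, rows 209–286, and the stop's inner face at about column 277. The lever knob is at (227,236). Shaker (298,171), glass (345,168) and timer (391,182) all stand on the far side. The push goes towards image left, which is world +y.

```bash
cat > h.py <<'E'
from cell import *
import cv2,numpy as np
def ray(cam,px,P=None):
    P=P or camera_params(cam); f=200/np.tan(np.radians(P["vertical_fov"]/2))
    K=np.array([[f,0,P["cx"]],[0,f,P["cy"]],[0,0,1]])
    u=cv2.undistortPoints(np.array(px,float).reshape(-1,1,2),K,P["dist_coeffs"]).reshape(-1,2)
    d=np.c_[u,np.ones(len(u))]@P["T"][:3,:3].T
    return P["T"][:3,3],d
def plane(cam,px,z,P=None):
    o,d=ray(cam,px,P); return o+d*((z-o[2])/d[:,2])[:,None]
def proj(cam,X,P=None):
    P=P or camera_params(cam); f=200/np.tan(np.radians(P["vertical_fov"]/2))
    K=np.array([[f,0,P["cx"]],[0,f,P["cy"]],[0,0,1]]);T=np.linalg.inv(P["T"])
    return cv2.projectPoints(np.array(X,float).reshape(-1,3),cv2.Rodrigues(T[:3,:3])[0],T[:3,3],K,P["dist_coeffs"])[0].reshape(-1,2)
E
python3 - <<'E'
from h import *
np.set_printoptions(precision=4,suppress=True)
im=get_image("top")
m=silhouettes("board","top")[0]["mask"]
ys,xs=np.nonzero(m);W=plane("top",np.c_[xs,ys],0.013)[:,:2]
r=cv2.minAreaRect((W*1000).astype(np.float32));print("board",r,cv2.boxPoints(r))
hsv=cv2.cvtColor(im,cv2.COLOR_RGB2HSV)
o=((hsv[:,:,0]<17)&(hsv[:,:,1]>120)&(hsv[:,:,2]>70)).astype(np.uint8);o[:180]=0;o[305:]=0;o[:,:240]=0;o[:,360:]=0
ys,xs=np.nonzero(o);W=plane("top",np.c_[xs,ys],0.022)[:,:2]
r=cv2.minAreaRect((W*1000).astype(np.float32));print("holder",r,cv2.boxPoints(r))
# stop row-wise extents
for row in (215,225,265,275): print(row,np.nonzero(o[row])[0][[0,-1]])
for c in(300,320,340): print(c,np.nonzero(o[:,c])[0])
for q,z in(("shaker",.09),("glass",.087),("timer",.044)):
    d=silhouettes(q,"top")[0];print(q,plane("top",[d["pixel"]],z/2))
print("knob",plane("top",[(227,236)],.13))
big=cv2.resize(im[160:310,210:430],None,fx=3.6,fy=3.6,interpolation=cv2.INTER_CUBIC)
cv2.imwrite("pics/c.png",big[:,:,::-1])
E
```

```text
board ((513.9400634765625, -222.74693298339844), (230.72955322265625, 153.77508544921875), 87.3035888671875) [[ 431.7104 -334.3669]
 [ 585.3153 -341.6011]
 [ 596.1697 -111.127 ]
 [ 442.5648 -103.8928]]
holder ((520.5728759765625, -94.21324920654297), (215.7696533203125, 204.7914581298828), 86.97013092041016) [[ 412.6179 -196.535 ]
 [ 617.123  -207.3596]
 [ 628.5279    8.1085]
 [ 424.0227   18.9331]]
215 [268 277]
225 [244 276]
265 [264 273]
275 [263 272]
300 [196 197 198 199 200 201 202 203 204 205 282 283 284 285 286 287 288 289
 290 291]
320 [197 198 199 200 201 202 203 204 205 206 283 284 285 286 287 288 289 290
 291 292 293]
340 [198 199 200 201 203 204 205 206 207 284 285 286 287 288 289 290 291 292
 293 294]
shaker [[ 0.6687 -0.099   0.045 ]]
glass [[ 0.679  -0.1994  0.0435]]
timer [[ 0.6441 -0.2914  0.022 ]]
knob [[0.5258 0.0229 0.13  ]]
```

View pics/c.png

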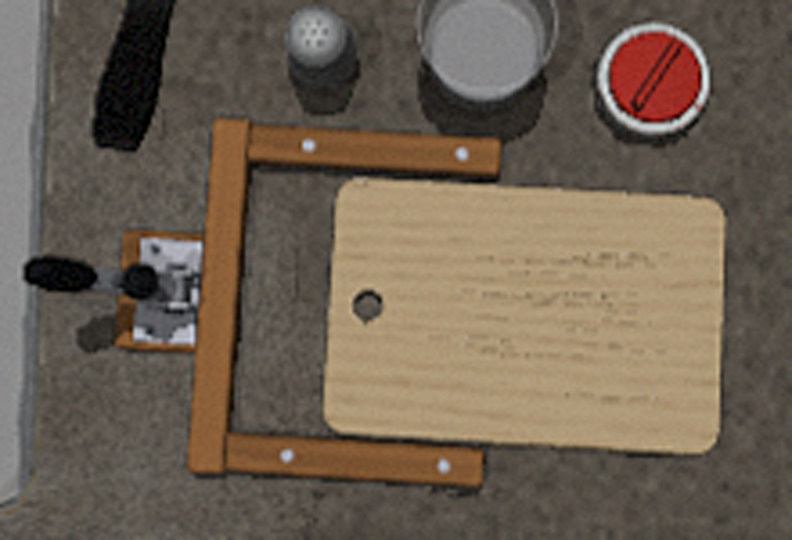

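The crop shows the stop's inner top edge running from about (279,195) to (273.5,290) in full-picture pixels. The board's outer end is at about column 410, the knob spans columns 217–237 at row 236, and a black pan handle ends near (242,200).

```bash
python3 - <<'E'
from h import *
np.set_printoptions(precision=4,suppress=True)
c=lambda u,v:(u/3.6+210-.4,v/3.6+160-.4)
E=plane("top",[c(249,122),c(229,470),c(216,122),c(190,470)],.024)
print("stop corners",E[:,:2])
d=(E[0]-E[1])[:2];print("yaw x",np.degrees(np.arctan2(d[1],d[0]))+90)
print("board end", plane("top",[c(723,200),c(717,452)],.013)[:,:2],"front",plane("top",[c(337,180),c(324,434)],.013)[:,:2])
print("rail ends",plane("top",[c(499,140),c(481,485)],.02)[:,:2], "rail inner", plane("top",[c(400,174),c(400,443)],.02)[:,:2])
# pan handle triangulation
def tri(p,q):
    o1,d1=ray("top",[p]);o2,d2=ray("side",[q]);A=np.c_[d1[0],-d2[0]]
    s=np.linalg.lstsq(A,o2-o1,rcond=None)[0];return o1+s[0]*d1[0],o2+s[1]*d2[0]
print("pan",tri(c(118,148),(305,226)))
print("knob tip",tri(c(28,272),(346,231)))
hx=np.array([.05,.9987]);o=(E[0]+E[1])[:2]/2
print("origin",o)
for t,zz in((0,38),(120,38)):
  X=[*(o+hx*(.034+t/2000)),(zz+t*.866)/1000];print(X,proj("top",X),proj("side",X))
s=observe();print(s["position"],s["ee_rot"])
E
```

```text
stop corners [[ 0.6237 -0.0599]
 [ 0.4225 -0.0533]
 [ 0.6235 -0.0405]
 [ 0.4222 -0.031 ]]
yaw x 88.10794905848229
board end [[ 0.5814 -0.3384]
 [ 0.4355 -0.333 ]] front [[ 0.5912 -0.1116]
 [ 0.4432 -0.1065]]
rail ends [[ 0.6148 -0.2067]
 [ 0.4157 -0.1972]] rail inner [[ 0.5942 -0.1489]
 [ 0.4388 -0.1507]]
pan (array([ 0.5931, -0.003 ,  0.1269]), array([ 0.5935, -0.003 ,  0.127 ]))
knob tip (array([0.5265, 0.0386, 0.1403]), array([0.5267, 0.0386, 0.1403]))
origin [ 0.5231 -0.0566]
[np.float64(0.5247671342279387), np.float64(-0.02267030832595883), 0.038] [[258.7851 239.7755]] [[343.9338 267.1838]]
[np.float64(0.5277671342279388), np.float64(0.03725169167404117), 0.14192000000000002] [[217.9195 234.4233]] [[345.3289 229.6521]]
[ 0.2375 -0.5782  0.2268] [3.082  0.6082 0.    ]
```

>>> {"api": "jog_arm", "payload": {"motion": [[[0.032,-0.008,0.015,0,0,-0.114,-0.4],[0.065,-0.015,0.029,0,0,-0.228,-0.4],[0.097,-0.023,0.044,0,0,-0.341,-0.4],[0.129,-0.03,0.059,0,0,-0.455,-0.4],[0.162,-0.038,0.073,0,0,-0.569,-0.4],[0.194,-0.046,0.088,0,0,-0.683,-0.4],[0.226,-0.053,0.103,0,0,-0.797,-0.4],[0.258,-0.061,0.118,0,0,-0.91,-0.4],[0.291,-0.068,0.132,0,0,-1.024,-0.4],[0.323,-0.076,0.147,0,0,-1.138,-0.4]]]}}

```text
clock: 1.78
position: [0.5089, -0.3843, 0.0793]
ee_rot: [2.262, 2.179, 0.0]
force: [0.1, -1.5, 0.5]
width: 0.697
gripper_force: 0.0
```

>>> {"api": "jog_arm", "payload": {"motion": [[[0,0,0.03,0,0,0,-0.4],[0,0,0.055,0,0,0,-0.4],[0,0,0.068,0,0,0,-0.4],[0,0,0.073,0,0,0,-0.4],[0,0,0.073,0,0,0,-0.4],[0,0,0.073,0,0,0,-0.4]]]}}

```text
clock: 2.28
position: [0.5077, -0.386, 0.0077]
ee_rot: [2.269, 2.171, 0.0]
force: [0.5, 0.3, 0.8]
width: 0.697
gripper_force: 0.0
```

>>> {"api": "jog_arm", "payload": {"motion": [[[0.01,0,0,0,0,0,-0.4],[0.02,0,0,0,0,0,-0.4],[0.028,0,0,0,0,0,-0.4],[0.034,0,0,0,0,0,-0.4],[0.04,0,0,0,0,0,-0.4],[0.046,0,0,0,0,0,-0.4],[0.052,0,0,0,0,0,-0.4],[0.058,0,0,0,0,0,-0.4],[0.064,0,0,0,0,0,-0.4],[0.07,0,0,0,0,0,-0.4]]]}}

```text
clock: 3.12
position: [0.5105, -0.315, 0.0068]
ee_rot: [2.269, 2.172, -0.0]
force: [0.4, -3.7, 2.8]
width: 0.698
gripper_force: 1.8
```

>>> {"api": "jog_arm", "payload": {"motion": [[[0.004,0,0,0,0,0,-0.4],[0.008,0,0,0,0,0,-0.4],[0.011,0,0,0,0,0,-0.4],[0.013,0,0,0,0,0,-0.4],[0.015,0,0,0,0,0,-0.4],[0.015,0,0,0,0,0,-0.4]]]}}

```text
clock: 3.62
position: [0.511, -0.2997, 0.0067]
ee_rot: [-2.268, -2.173, -0.0]
force: [1.2, -1.0, 0.7]
width: 0.7
gripper_force: 0.7
```

>>> {"api": "jog_arm", "payload": {"motion": [[[0.002,0,0,0,0,0,-0.4],[0.004,0,0,0,0,0,-0.4],[0.004,0,0,0,0,0,-0.4]]]}}

```text
clock: 3.87
position: [0.511, -0.2961, 0.0066]
ee_rot: [-2.269, -2.173, 0.0]
force: [-0.6, -1.9, 2.1]
width: 0.7
gripper_force: 1.4
```

>>> {"api": "jog_arm", "payload": {"motion": [[[0.002,0,0,0,0,0,-0.4],[0.003,0,0,0,0,0,-0.4],[0.004,0,0,0,0,0,-0.4],[0.004,0,0,0,0,0,-0.4]]]}}

```text
clock: 4.2
position: [0.5102, -0.2956, 0.0067]
ee_rot: [2.271, 2.169, -0.005]
force: [-2.3, -12.2, 0.7]
width: 0.701
gripper_force: 6.1
```

>>> {"api": "jog_arm", "payload": {"motion": [[[0.002,0,0,0,0,0,-0.4],[0.003,0,0,0,0,0,-0.4],[0.003,0,0,0,0,0,-0.4]]]}}

```text
clock: 4.45
position: [0.5096, -0.2952, 0.0068]
ee_rot: [2.272, 2.165, -0.008]
force: [-3.6, -19.3, -0.6]
width: 0.697
gripper_force: 9.5
```

>>> {"api": "jog_arm", "payload": {"motion": [[[-0.012,0,0,0,0,0,-0.4],[-0.035,0,0,0,0,0,-0.4],[-0.05,0,-0.03,0,0,0,0.2],[-0.05,0,-0.07,0,0,0,1],[-0.05,0,-0.11,0,0,0,1],[-0.05,0,-0.15,0,0,0,1],[-0.05,0,-0.19,0,0,0,1],[-0.05,0,-0.23,0,0,0,1],[-0.05,0,-0.23,0,0,0,1]]]}}

```text
clock: 5.2
position: [0.513, -0.3394, 0.245]
ee_rot: [2.26, 2.167, 0.007]
force: [1.5, -0.1, 0.5]
width: 0.24
gripper_force: 0.0
```

```bash
python3 - <<'E'
from h import *
im=get_image("top")
cv2.imwrite("pics/d.png",cv2.resize(im[160:310,210:430],None,fx=3.6,fy=3.6,interpolation=cv2.INTER_CUBIC)[:,:,::-1])
s=observe();print(s["position"],s["ee_rot"],s["joints"],s["width"],s["force"])
E
```

```text
[ 0.51180323 -0.33896604  0.2411702 ] [2.26263808 2.16972677 0.00490143] [ 0.71896633  0.42563837 -0.31763457  1.56689916  0.14041743  1.16414665
  0.33122664] 0.20053437643367258 [ 0.56290464  0.13424522 -0.07532304]
```

View pics/d.png

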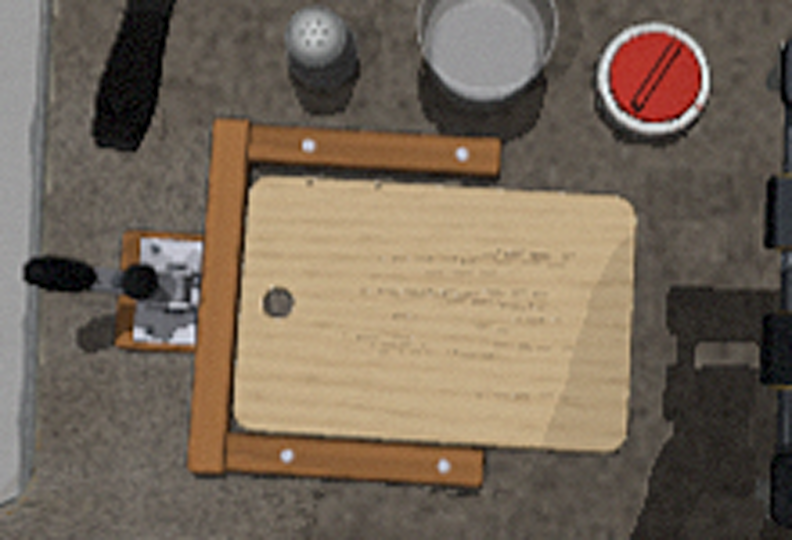

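The board now lies against the stop: its front edge meets the stop's inner edge near crop column 243, and the lever is still open. Next I bring the shut fingers round behind the lever, turned 90° so the gripper body stays clear of the pan handle.

>>> {"api": "jog_arm", "payload": {"motion": [[[0.033,0,0,0,0,-0.118,1],[0.066,0,0,0,0,-0.236,1],[0.099,0,0,0,0,-0.354,1],[0.132,0,0,0,0,-0.472,1],[0.165,0,0,0,0,-0.59,1],[0.198,0,0,0,0,-0.708,1],[0.231,0,0,0,0,-0.826,1],[0.264,0,0,0,0,-0.944,1],[0.297,0,0,0,0,-1.062,1],[0.33,0,0,0,0,-1.18,1]]]}}

```text
clock: 6.08
position: [0.5223, -0.0073, 0.2354]
ee_rot: [-0.665, -3.068, -0.0]
force: [-0.0, 0.2, 0.4]
width: 0.003
gripper_force: 0.0
```

>>> {"api": "jog_arm", "payload": {"motion": [[[0.01,0.026,0,0,0,-0.1,1],[0.02,0.052,0,0,0,-0.2,1],[0.03,0.078,0,0,0,-0.3,1],[0.041,0.105,0,0,0,-0.389,1],[0.041,0.105,0,0,0,-0.389,1],[0.041,0.105,0.0,0,0,-0.389,1]]]}}

```text
clock: 6.58
position: [0.5291, 0.1054, 0.2354]
ee_rot: [-0.063, -3.138, -0.002]
force: [-0.3, -0.1, 0.1]
width: 0.003
gripper_force: 0.0
```

>>> {"api": "jog_arm", "payload": {"motion": [[[0,0,0.03,0,0,0,1],[0,0,0.06,0,0,0,1],[0,0,0.09,0,0,0,1],[0,0,0.115,0,0,0,1],[0,0,0.125,0,0,0,1],[0,0,0.125,0,0,0,1]]]}}

```text
clock: 7.08
position: [0.5285, 0.1014, 0.109]
ee_rot: [-0.073, -3.135, 0.002]
force: [-0.2, 0.1, 0.1]
width: 0.007
gripper_force: 0.0
```

```bash
python3 - <<'E'
from h import *
im=get_image("side")
cv2.imwrite("pics/e.png",cv2.resize(im[120:320,220:460],None,fx=3,fy=3,interpolation=cv2.INTER_CUBIC)[:,:,::-1])
s=observe();print(s["position"],s["ee_rot"],s["force"])
E
```

```text
[0.5296941  0.10221614 0.11090696] [-7.18277932e-02 -3.13804182e+00  9.59892969e-04] [0.04667657 0.49264695 0.36301945]
```

View pics/e.png

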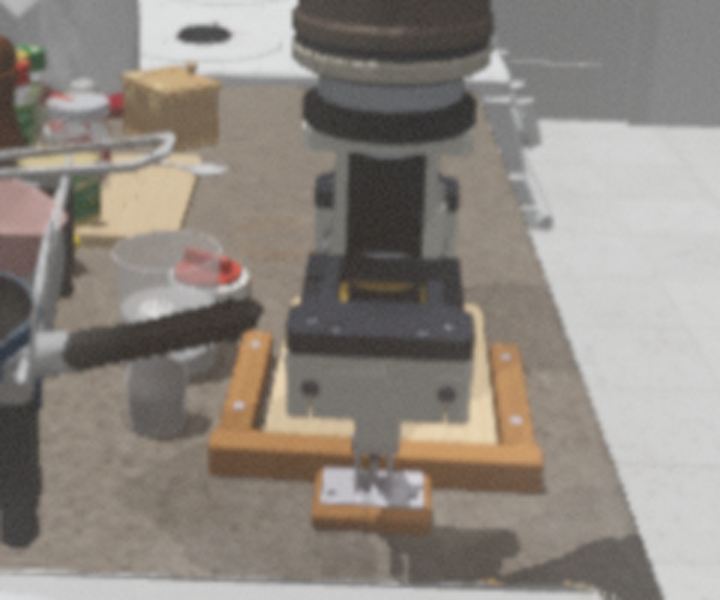

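The shut fingers (crop (378,440)) stand directly behind and in line with the lever, clear of the pan handle, whose tip is at crop (255,312).

>>> {"api": "jog_arm", "payload": {"motion": [[[0,-0.012,0,0,0,0,1],[0,-0.024,0,0,0,0,1],[0,-0.034,0,0,0,0,1],[0,-0.044,0,0,0,0,1],[0,-0.053,0,0,0,0,1],[0,-0.062,0,0,0,0,1],[0,-0.07,0,0,0,0,1]]]}}

```text
clock: 7.72
position: [0.5276, 0.0322, 0.1122]
ee_rot: [0.071, 3.14, 0.0]
force: [-0.6, 2.0, 2.7]
width: 0.005
gripper_force: 1.2
```

>>> {"api": "jog_arm", "payload": {"motion": [[[0,-0.009,0,0,0,0,1],[0,-0.018,0,0,0,0,1],[0,-0.027,0,0,0,0,1],[0,-0.036,0,0,0,0,1]]]}}

```text
clock: 8.05
position: [0.5254, -0.0042, 0.1114]
ee_rot: [-0.071, -3.14, 0.001]
force: [-0.7, 0.4, -0.5]
width: 0.004
gripper_force: 0.3
```

>>> {"api": "jog_arm", "payload": {"motion": [[[0,-0.009,0,0,0,0,1],[0,-0.018,0,0,0,0,1],[0,-0.027,0,0,0,0,1],[0,-0.034,0,0,0,0,1],[0,-0.034,0,0,0,0,1]]]}}

```text
clock: 8.47
position: [0.524, -0.0391, 0.1115]
ee_rot: [-0.074, -3.14, 0.002]
force: [0.5, -0.4, 0.8]
width: 0.002
gripper_force: 0.0
```

>>> {"api": "jog_arm", "payload": {"motion": [[[0,0.02,-0.02,0,0,0,1],[0,0.05,-0.05,0,0,0,1],[0,0.085,-0.08,0,0,0,1],[0,0.12,-0.11,0,0,0,1],[0,0.13,-0.13,0,0,0,1],[0,0.13,-0.13,0,0,0,1],[0,0.13,-0.13,0,0,0,1]]]}}

```text
clock: 9.05
position: [0.5306, 0.095, 0.2432]
ee_rot: [0.066, 3.138, 0.001]
force: [-0.2, -0.5, -0.6]
width: 0.008
gripper_force: 0.0
```

```bash
python3 - <<'E'
from h import *
im=get_image("top");b=get_image("side")
o=np.hstack([cv2.resize(im[160:310,210:430],(440,300)),cv2.resize(b[180:320,240:420],(360,280))[:300] if 0 else cv2.resize(b[170:320,240:420],(360,300))])
cv2.imwrite("pics/f.png",o[:,:,::-1])
s=observe();print(s["position"],s["force"],s["clock"])
E
```

```text
[0.52966751 0.09209683 0.24080942] [ 0.1251222  -0.70030535 -0.04510039] 9.15
```

View pics/f.png

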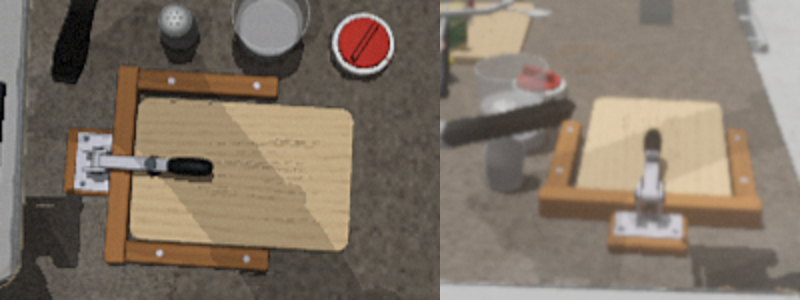

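The lever lies flat over the board with its pad pressing it (top crop (180,165)). The board is still home, the three loose objects have not moved, and the hand is clear.

```bash
python3 -c "
from cell import *
print(sign_off())"
```

```text
the job is handed in; nothing more can be done
None
```

The board is pushed home against the stop and the clamp lever is snapped over onto it. The shaker, tumbler and timer were not disturbed, the hand is clear, and the job was handed in at about 9 s; no verdict came back, and the pad's force was judged only from the pictures.

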